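# Hold the green glass standard in the photometer's light path

### The job

Check the bench photometer with its green glass standard: first slide the dust cover on top of the photometer fully back (away from the display), then pick up the green standard that has tipped over in the rack, gripping it only by its two white frosted faces so that no finger ever touches a clear window of any standard, and hold it upright clear of the rack. Lower it into the cell well with its clear windows in the light path, which runs from the display end to the rear end, press it down against the sprung lift until it is fully home, and finish while still holding it down by the frosted faces, because the lift raises it out of the beam when it is let go. Leave the two standing standards and the other things where they are.

Things in the scene. Friction and masses are not known exactly. Their poses are not given: they have to be found in the camera images.
- light_path (a point): Middle of the light beam inside the cell well of the fixed bench photometer (grey housing 193 x 124 mm, deck 60 mm above the table, sloping display at its -x end, towards the robot). It lies 9 mm below the deck. Axes: x = along the light path from the display end to the rear end, z up.
- well_mouth (a point): Middle of the photometer's cell well at deck height; same axes. Straight slot 27 mm along x by 19 mm along y from 4 mm below the deck downwards; above that a bezel slopes out at 45 degrees to 35 x 27 mm. A steel rail 4 mm high runs along x on the deck on either side, inner faces 48 mm apart.
- cover_fin (a point): Middle of the upright fin of the dark dust cover (plate 46 x 46 mm, top 4 mm above the deck) that lies over the well at the start. Fin: 10 mm thick along x, 24 mm wide along y, from 4 to 20 mm above the deck; this point 12 mm above the deck. Photometer's axes. Push or pull it towards +x to open; fully open it stands 50 mm behind the well's middle.
- dust_cover (a joint): Travel of the dust cover in m: 0 = closed over the well, 0.050 = fully back at its stop; above 0.043 the well is clear. Sliding friction about 1.2 N; it stays where it is left.
- cell_lift (a joint): Travel in m of the sprung lift plate that carries the cell in the well: 0 = raised (plate 8 mm below the deck), 0.014 = fully down at its stop (22 mm below the deck; the green standard's window point then meets the beam). Spring force 2.4 N raised, 5.2 N fully down; it rises when the push is taken away.
- green_standard_center (a point): Middle of the green glass standard, the one to use: 24 mm (x) by 16 mm (y) by 60 mm tall (z), 55 g, dark top. White frosted faces at y = +-8 mm: grip here. Coloured clear windows at x = +-12 mm: no finger may touch; either may face either way. At the start tipped in its bay: z leans 35 degrees to the rack's -x end, y across the lane. Fully home: this point 8 mm above the deck.
- green_standard_window (a point): Point on the green standard's own z axis, 13 mm above its underside (17 mm below its middle), through which the beam must pass; same axes as the cell. Fully home, the upper 38 mm of the cell stand above the deck.
- rack: Fixed slate-grey rack, 206 mm long (x) by 44 mm wide; origin at the middle of its underside, on the table. One lane along x, its floor 10 mm and its side rails (26 mm over the outsides) 20 mm above the table. Three bays, middles at x = -60, 0, +60 mm, each 35 mm long between black rubber fins 10 mm wide, tops 32 mm above the table. One standard in each; which is where varies.
- amber_standard_center (a point): Amber standard cell, same size and make as the green one, standing upright in its bay: leave it standing. Point at its middle, 30 mm above its underside.
- blue_standard_center (a point): Blue standard cell, same size and make, standing upright in its bay: leave it standing. Point at its middle, 30 mm above its underside.
- cotton_box: Loose round box of cotton buds, 77 mm across, 80 mm tall, origin at its underside: bystander, leave alone.
- red_dropper: Loose white dropper bottle with a red cap, 34 mm across, 101 mm tall, origin at its underside: bystander, leave alone.
- black_tape: Loose roll of black tape, 55 mm across, 19 mm tall, origin at its underside: bystander, leave alone.
There are look-alikes about, which are no part of the job. Leave any brown look-alike of the part that bears green_standard_center alone.

How it is judged (in metres and radians):
On the way, in this order (a step that is already met when the one before it is completed fails the run):
1. the dust cover is slid fully back off the well (value of joint dust_cover above 0.043 m), for 0.2 s.
2. the green standard is held upright by both frosted faces, clear of the rack (contact force between each of green_standard_c0, green_standard_c1 and the fingers above 1 N and angle between green_standard_center's own z axis and vertical below 0.2 rad and height (world z) of green_standard_window above 0.06 m and contact force between green_standard and rack below 0.01 N), for 0.2 s.
At the end, for the whole second after the job is handed in: Green standard gripped on both frosted faces, held down at rest in the well: lift over 11.5 of 14 mm down, window point within 3 mm sideways and 5 mm overall of the light path, tilt and window turn under 7 degrees; cover back over 43 mm; amber and blue upright within 12 mm of their places (contact force between each of green_standard_c0, green_standard_c1 and the fingers above 1 N and value of joint cell_lift above 0.0115 m and value of joint dust_cover above 0.043 m and horizontal distance between green_standard_window and light_path below 0.003 m and distance between green_standard_window and light_path below 0.005 m and angle between green_standard_center's own z axis and vertical below 0.12 rad and angle between the x axis of green_standard_center and the x axis of light_path, either way round below 0.12 rad and linear speed of green_standard below 0.01 m/s and angle between each of amber_standard_center, blue_standard_center's own z axis and vertical below 0.15 rad and distance of each of amber_standard_center, blue_standard_center from where it was at the start of the episode below 0.012 m); the arm keeps its last pose, push and grip.
It fails at once if a finger touches a clear window of a standard (contact force between any of green_standard_c2, green_standard_c3, amber_standard_c2, amber_standard_c3, blue_standard_c2, blue_standard_c3 and the fingers above 0.5 N).
It fails at once if a standing standard is knocked over (angle between any of amber_standard_center, blue_standard_center's own z axis and vertical above 0.4 rad).
It fails at once if a bystander is pushed aside by more than 30 mm (distance of any of cotton_box, red_dropper, black_tape from where it was at the start of the episode above 0.03 m).
It also fails if it takes over 45 s, if anything falls off the work surface, if the arm or the gripper's body presses on something with over 40 N, if the wrist force passes 120 N, or if a joint passes its speed limit or range.

### The arm

A 6-joint arm with a two-finger parallel gripper is mounted at the origin on a cart in front of the work surface, level with it; the furniture and walls round the work are solid. World frame = base frame: x ahead of the robot, y to its left, z up, the work surface at z = 0. Lengths are in mm, angles in rad, forces in N, time in s.
With the tool pointing down it reaches from about 400 to 925 mm from the base axis. Payload 12.5 kg.
Tool frame: the origin (TCP) lies at the centre of the arm's flange, where the gripper is bolted on; the fingertips stand 190 mm ahead of it and the grasp point (between the pads) lies env.grip_point_offset ahead of it (env.grip_point_offset is the distance from the TCP to the grasp point, in mm); z points along the fingers, x is the direction in which the jaws open and shut, and the axes are right-handed (so a half turn about z gives the same grasp; the last joint's range is limited). The gripper opens to 95 mm and grips with 3 to 60 N. Pads are 20 mm wide; open, the fingers measure 119 mm over their backs; the gripper's body (75 mm by 180 mm) begins 59 mm behind the grasp point.
Start: joints at [-1.237, 0.491, 1.559, -0, 1.092, -0.106], TCP at [266.118, -565.514, 404.761] pointing down, gripper open.
Joint ranges: [-3.1, 3.1], [-0.84, 2.19], [0.05, 2.79], [-1.13, 4.28], [0.06, 2.93], [-2.69, 2.69]. Speed limits (rad/s): [2.22, 2.22, 2.79, 3.14, 3.14, 3.14].

### API

Orientations are given as [roll, pitch, yaw] about the fixed x, y, z axes, in that order (R = Rz(yaw) Ry(pitch) Rx(roll)).
In Python, from cell import state, read_camera, camera_model, job_done, env gives the robot as it stands.
- The arm moves only by the tool arm_command, never from a script. Its argument "steps" is a list of rows, each a list of 6 numbers: the shift along the tool's x, y, z in cm, then the turn, a rotation vector about the tool's x, y, z in degrees. In form: [[dx, dy, dz, rx, ry, rz], ...]. A call has 1 to 12 rows; each row is the pose to reach, as a shift and turn from the pose commanded when the call began, along the tool's axes at that moment; what a row does not reach only later rows make up. A row lasts 1/12 s, in which the tool goes at most 41.7 mm and 7.16 degrees, less where a joint would pass 70% of its speed; a pose out of reach is approached as far as the arm can. A call with a gripper value outside its range is refused whole. "jaw" is the finger opening in cm, from 0 to 9.51, set as the call begins (left out, the last holds). The fingers move at their own pace and stop on an object; the grip force is fixed at half the most. Time passes only in rows, so rows that repeat a pose let the fingers close. It gives the time, the measured TCP pose, the force and the opening at its end, in the units of the state.
- state(): the state, without advancing time (a new reading comes with each control period).
- read_camera(name): name is "scene" or "side" or "wrist"; returns the picture (480x640x3 uint8, red, green, blue); there is no depth.
- camera_model(name): a dict with "K" (3x3 intrinsics, pixels), "xyz" and "rotation" of the camera in the world. Camera axes: x right, y up, looking along -z (the intrinsics and any distortion apply to the point x, -y, -z); pixel columns grow to the right and rows downward; lengths in mm; the calibration is good to about 2 mm. The wrist camera is an equidistant fisheye: a pixel r from the principal point sees the ray r / f radians off the axis. A picture is of the moment at which its call begins: read the wrist's pose just before it. camera_model takes no time and is no camera call; for the wrist camera it gives the pose at the moment of the call.
- job_done(): hands the job in, once; it reports no verdict.
The state is a dict: "t": time; "joints": joint angles; "qvel": joint speeds; "tau": joint torques, N m; "eef_pos": TCP position; "tcp_rot": TCP orientation; "ft_force": force on the tool from outside, world axes, zero at the start; "moment": the same for the moment, N m; "opening": opening from 0.0 (shut) to 1.0 (fully open).
Only numpy, scipy, OpenCV 4.12 (cv2) and the standard library are available. Lean on these libraries where they do the work, as an engineer would, in place of code of your own. Each camera call takes 0.05 s, during which the arm holds its last target. There are 200 camera calls.

## Working session

There is one attempt and no reset: what is moved stays moved. The work goes in short steps, Python scripts to look and compute and a tool call to move; the robot and the scene stay as the last step left them, time stands still between calls to the robot, and variables do not carry over. Pictures are saved under pics/ and viewed, about 8 in all and at most 12, crops included, and the job is handed in when it is done.

Besides the shell and the picture viewer there is one more tool, called by a JSON object that holds its "api" and its "payload". arm_command: Moves the arm, as the interface text tells. Its arguments: {"type":"object","properties":{"steps":{"type":"array"},"jaw":{"type":"number"}},"required":["steps"]}

```bash
ls; mkdir -p pics
python3 - <<'E'
from cell import *
import cv2
print(state(), env.grip_point_offset)
for n in ("scene","side","wrist"):
    m=camera_model(n); im=read_camera(n); print(n,m)
    cv2.imwrite(f"pics/{n}0.png",im[:,:,::-1])
E
```

```text
pics
{'t': 0.0, 'joints': array([-1.23660858e+00,  4.91527444e-01,  1.55944910e+00, -1.02911397e-05,
        1.09171104e+00, -1.05589334e-01]), 'qvel': array([-0.00153173, -0.00036522, -0.00053211, -0.0008087 ,  0.00097747,
       -0.00087745]), 'tau': array([-3.03464381e-03, -6.12659097e+01, -2.58181930e+01,  6.91493112e-02,
        4.82943049e-02, -5.24319182e-05]), 'eef_pos': array([ 266.09865653, -565.47845115,  404.1817124 ]), 'tcp_rot': array([-3.14148633e+00,  1.08979749e-03, -1.13101444e+00]), 'ft_force': array([-0.48785168, -0.54280963,  0.42902884]), 'moment': array([ 0.0057194 , -0.05083879,  0.02795704]), 'opening': 1.002680901048577} 171.3
scene {'K': array([[581.7830825 ,   0.        , 320.63556994],
       [  0.        , 581.7830825 , 244.70255584],
       [  0.        ,   0.        ,   1.        ]]), 'xyz': array([125.99217829, 807.70023919, 728.35269782]), 'rotation': array([ 7.78781285e-01, -1.45213480e-03, -2.56333624e+00])}
side {'K': array([[451.5642683 ,   0.        , 316.63589151],
       [  0.        , 451.5642683 , 242.36431016],
       [  0.        ,   0.        ,   1.        ]]), 'xyz': array([ 243.91249222, -458.91108228,  424.92053082]), 'rotation': array([ 1.16301405, -0.02344127, -0.32337919])}
wrist {'K': array([[371.64829954,   0.        , 318.08813917],
       [  0.        , 371.64829954, 242.22212113],
       [  0.        ,   0.        ,   1.        ]]), 'xyz': array([ 330.04078367, -535.14396112,  383.68646479]), 'rotation': array([-2.59981256e-01,  9.46279605e-04, -1.13018356e+00])}
```

View pics/scene0.png

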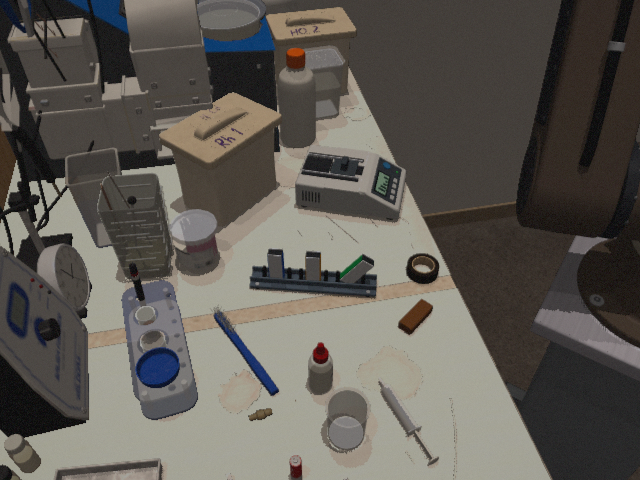

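View pics/side0.png

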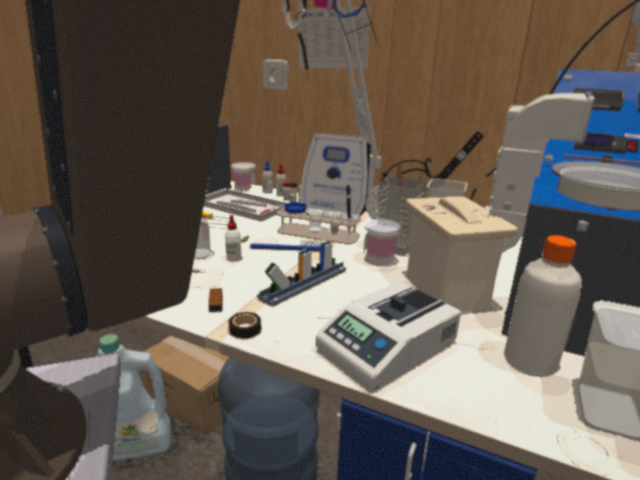

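```bash
cat > h.py <<'E'
import numpy as np, cv2
from scipy.spatial.transform import Rotation as R
from cell import *
def pose(n):
    m=camera_model(n); return m["K"],m["xyz"],R.from_euler("xyz",m["rotation"]).as_matrix()
def ray(n,px,cam=None):
    K,t,A=cam or pose(n); u=(px[0]-K[0,2])/K[0,0]; v=(px[1]-K[1,2])/K[1,1]
    if n=="wrist":
        r=np.hypot(u,v); d=np.array([u/r*np.sin(r),-v/r*np.sin(r),-np.cos(r)])
    else: d=np.array([u,-v,-1.])
    return t,A@d
def at_z(n,px,z,cam=None):
    t,d=ray(n,px,cam); return t+d*(z-t[2])/d[2]
def proj(n,P,cam=None):
    K,t,A=cam or pose(n); c=(np.atleast_2d(P)-t)@A; x,y,z=c[:,0],-c[:,1],-c[:,2]
    if n=="wrist":
        r=np.hypot(x,y); th=np.arctan2(r,z); u,v=x/r*th,y/r*th
    else: u,v=x/z,y/z
    return np.c_[K[0,0]*u+K[0,2],K[1,1]*v+K[1,2]]
E
python3 - <<'E'
from h import *
s=cv2.imread("pics/scene0.png"); d=cv2.imread("pics/side0.png")
a=cv2.resize(s[240:305,240:440],None,fx=4,fy=4,interpolation=2)
b=cv2.resize(s[140:225,285:415],None,fx=3,fy=3,interpolation=2)
c=cv2.resize(d[275:395,305:475],None,fx=2.4,fy=2.4,interpolation=2)
o=np.zeros((600,800,3),np.uint8)
o[:260]=a; o[265:265+b.shape[0],:b.shape[1]]=b; o[265:265+c.shape[0],392:392+c.shape[1]]=c
cv2.imwrite("pics/m1.png",o)
for n,p,z in [("scene",(250,290),0),("scene",(376,296),0),("scene",(297,205),0),("scene",(402,215),0),("scene",(346,160),60),("side",(259,297),0),("side",(346,265),0),("side",(373,388),0),("side",(320,345),0),("side",(398,300),60)]:
    print(n,p,z,at_z(n,p,z).round(1))
E
```

```text
scene (250, 290) 0 [557.7 355.4   0. ]
scene (376, 296) 0 [379.3 253.8   0. ]
scene (297, 205) 0 [612.7 141.5   0. ]
scene (402, 215) 0 [434.1  57.9   0. ]
scene (346, 160) 60 [568.3  40.8  60. ]
side (259, 297) 0 [382.7 258.3   0. ]
side (346, 265) 0 [587.8 338.6   0. ]
side (373, 388) 0 [481.  -24.9   0. ]
side (320, 345) 0 [443.1  87.7   0. ]
side (398, 300) 60 [571.9  86.5  60. ]
```

View pics/m1.png

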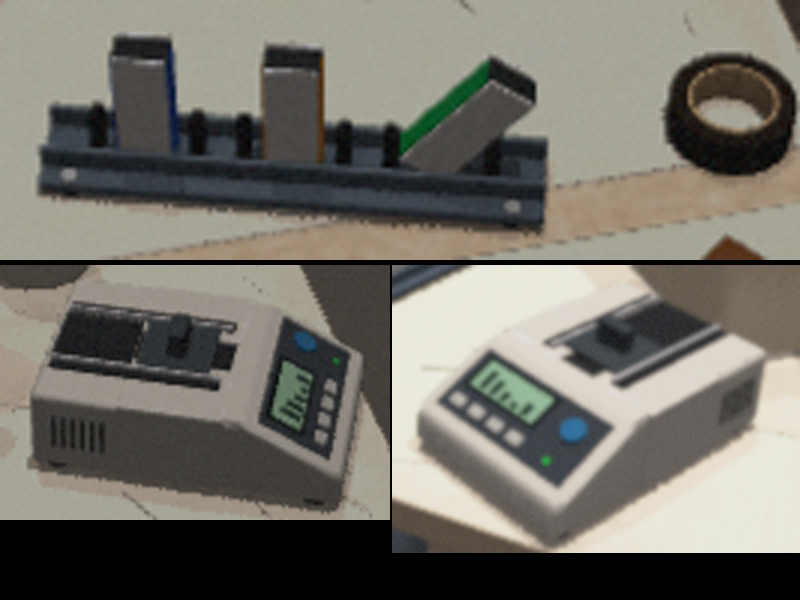

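{"api": "arm_command", "payload": {"steps": [[-43, -49, 0, 0, 0, 0], [-43, -49, 0, 0, 0, 0], [-43, -49, 0, 0, 0, 0], [-43, -49, 0, 0, 0, 0], [-43, -49, 0, 0, 0, 0], [-43, -49, 0, 0, 0, 0], [-43, -49, 0, 0, 0, 0], [-43, -49, 0, 0, 0, 0], [-43, -49, 0, 0, 0, 0], [-43, -49, 0, 0, 0, 0], [-43, -49, 0, 0, 0, 0], [-43, -49, 0, 0, 0, 0]], "jaw": 0}}

```text
t: 1.15
eef_pos: [466.1, -105.1, 404.8]
tcp_rot: [-3.141, -0.0, -1.131]
ft_force: [1.5, -0.6, -0.1]
opening: 0.22
```

{"api": "arm_command", "payload": {"steps": [[-9.5, -11.5, 0, 0, 0, 0], [-9.5, -11.5, 0, 0, 0, 0], [-9.5, -11.5, 0, 0, 0, 0], [-9.5, -11.5, 0, 0, 0, 0], [-9.5, -11.5, 0, 0, 0, 0], [-9.5, -11.5, 0, 0, 0, 0]]}}

```text
t: 1.65
eef_pos: [529.5, 28.9, 404.3]
tcp_rot: [3.141, 0.0, -1.128]
ft_force: [-0.2, -0.7, 0.1]
opening: 0.002
```

Run:
```python
from h import *
import pickle
s=state(); c=pose("wrist"); im=read_camera("wrist")[:,:,::-1]; pickle.dump(c,open("w1.pkl","wb"))
cv2.imwrite("pics/w1.png",im); print(s["eef_pos"],s["tcp_rot"],s["t"])
cv2.imwrite("pics/w1v.png",cv2.resize(im,(800,600),interpolation=2))
```

```text
[529.49502732  28.92153222 404.28953671] [ 3.14081596e+00  1.93192707e-04 -1.12837379e+00] 1.65
```

View pics/w1v.png

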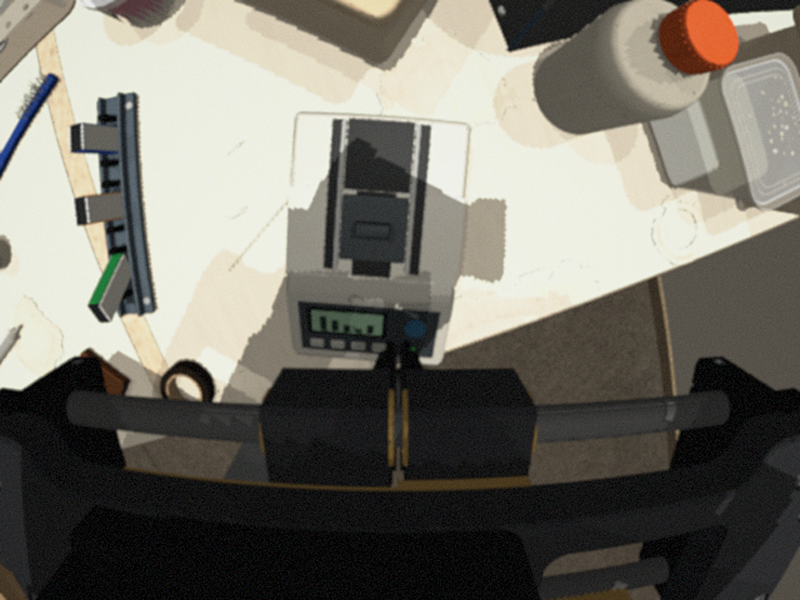

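Run:
```python
from h import *
im=cv2.imread("pics/w1.png")
cv2.imwrite("pics/w1c.png",cv2.resize(im[85:225,225:405],None,fx=4.25,fy=4.25,interpolation=2))
```

```text
(no output)
```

View pics/w1c.png

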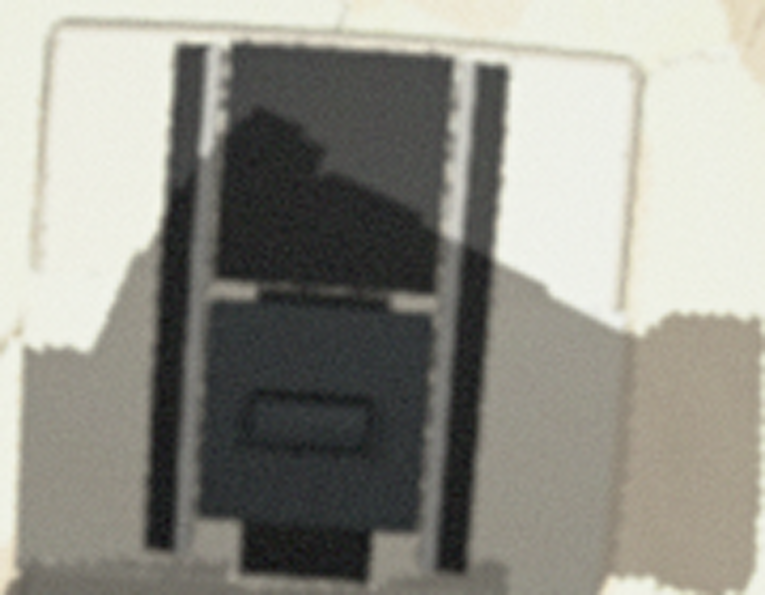

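Run:
```python
from h import *
import pickle
c=pickle.load(open("w1.pkl","rb"))
f=lambda p,z: at_z("wrist",(p[0]/4.25+225-.4,p[1]/4.25+85-.4),z,c)
P=np.array([f(p,64) for p in [(213,300),(434,312),(200,516),(417,528)]]);print(P.round(1),P.mean(0))
F=np.array([f(p,80) for p in [(258,396),(372,402),(250,445),(365,452)]]);print(F.round(1),F.mean(0))
D=np.array([f(p,60) for p in [(60,20),(640,62)]]);print(D, np.linalg.norm(D[1]-D[0]))
ang=lambda v:np.degrees(np.arctan2(v[1],v[0]))
print(ang(P[0]-P[2]),ang(P[1]-P[3]),ang(P[0]-P[1])-90,ang(P[2]-P[3])-90,ang(F[0]-F[1])-90,ang(D[0]-D[1])-90)
# rail outer edges z=60ish lines
for a,b in [((213,60),(183,550)),((457,70),(428,568))]: print(ang(f(a,64)-f(b,64)))
print("scene fin", at_z("scene",(345.3,158),80))
# rack in w1 (800 view)
g=lambda p,z: at_z("wrist",(p[0]*.8,p[1]*.8),z,c)
for p in [(99,97),(136,95),(119,318),(157,312)]: print(p,g(p,20).round(1),g(p,0).round(1))
```

```text
[[570.   89.5  64. ]
 [586.6  48.1  64. ]
 [528.4  73.6  64. ]
 [545.2  32.2  64. ]] [557.55312451  60.85815478  64.        ]
[[557.9  72.3  80. ]
 [566.1  52.   80. ]
 [548.6  69.8  80. ]
 [556.8  49.   80. ]] [557.34035229  60.77639896  80.        ]
[[609.95976992 143.7431108   60.        ]
 [651.78718702  32.69252854  60.        ]] 118.66661130915638
20.91235017994391 21.093608647908805 21.851605737846626 21.983197314635305 22.01881662326862 20.63898016308184
21.11439256165046
22.274326535390625
scene fin [559.25785928  59.30536781  80.        ]
(99, 97) [563.1 340.7  20. ] [561.5 356.2   0. ]
(136, 95) [576.3 300.9  20. ] [575.4 314.2   0. ]
(119, 318) [380.8 246.5  20. ] [369.1 256.8   0. ]
(157, 312) [405.3 209.1  20. ] [395.  217.4   0. ]
```

{"api": "arm_command", "payload": {"steps": [[-1.9, -0.9, 4, 0, 0, 3.85], [-1.9, -0.9, 8, 0, 0, 3.85], [-1.9, -0.9, 11, 0, 0, 3.85], [-1.9, -0.9, 13, 0, 0, 3.85], [-1.9, -0.9, 14.3, 0, 0, 3.85], [-1.9, -0.9, 14.3, 0, 0, 3.85], [-1.9, -0.9, 14.3, 0, 0, 3.85]], "jaw": 0}}

```text
t: 2.28
eef_pos: [529.3, 47.8, 261.7]
tcp_rot: [3.14, 0.0, -1.2]
ft_force: [-0.3, -0.1, 0.4]
opening: 0.009
```

{"api": "arm_command", "payload": {"steps": [[0, -0.5, 0, 0, 0, 0], [0, -1.0, 0, 0, 0, 0], [0, -1.5, 0, 0, 0, 0], [0, -2.1, 0, 0, 0, 0], [0, -2.7, 0, 0, 0, 0], [0, -3.3, 0, 0, 0, 0], [0, -4, 0, 0, 0, 0], [0, -4.6, 0, 0, 0, 0], [0, -5.2, 0, 0, 0, 0], [0, -5.7, 0, 0, 0, 0], [0, -6.0, 0, 0, 0, 0], [0, -6.0, 0, 0, 0, 0]]}}

```text
t: 3.28
eef_pos: [585.5, 70.8, 261.5]
tcp_rot: [3.14, 0.0, -1.198]
ft_force: [-1.9, -0.2, -0.1]
opening: 0.005
```

{"api": "arm_command", "payload": {"steps": [[0, -0.1, 0, 0, 0, 0], [0, -0.2, 0, 0, 0, 0], [0, -0.3, 0, 0, 0, 0], [0, -0.3, 0, 0, 0, 0]]}}

```text
t: 3.62
eef_pos: [586.8, 71.2, 261.4]
tcp_rot: [3.135, 0.001, -1.198]
ft_force: [-12.6, -7.2, 7.8]
opening: 0.007
```

{"api": "arm_command", "payload": {"steps": [[0, -0.05, 0, 0, 0, 0], [0, -0.1, 0, 0, 0, 0], [0, -0.15, 0, 0, 0, 0], [0, -0.15, 0, 0, 0, 0]]}}

```text
t: 3.95
eef_pos: [587.4, 71.4, 261.4]
tcp_rot: [3.133, 0.002, -1.198]
ft_force: [-18.2, -12.0, 11.8]
opening: 0.004
```

{"api": "arm_command", "payload": {"steps": [[0, 0.5, 0, 0, 0, 0], [0, 1.5, -2, 0, 0, 0], [0, 4, -5, 0, 0, 0], [0, 7, -8, 0, 0, 0], [0, 8.5, -9, 0, 0, 0], [0, 8.5, -9, 0, 0, 0], [0, 8.5, -9, 0, 0, 0]]}}

```text
t: 4.53
eef_pos: [510.4, 41.3, 352.5]
tcp_rot: [-3.139, -0.001, -1.199]
ft_force: [-0.3, -0.1, 0.6]
opening: 0.005
```

Run:
```python
from h import *
import pickle
s=state(); c=pose("wrist"); im=read_camera("wrist")[:,:,::-1]; pickle.dump(c,open("w2.pkl","wb"))
cv2.imwrite("pics/w2.png",im); print(s["eef_pos"],s["tcp_rot"],s["t"])
p=proj("wrist",[[557.4,60.8,60]],c)[0]; print(p)
x,y=int(p[0])-100,max(0,int(p[1])-90); print(x,y)
cv2.imwrite("pics/w2c.png",cv2.resize(im[y:y+150,x:x+200],None,fx=4,fy=4,interpolation=2))
```

```text
[510.37507464  41.29078819 352.46644076] [-3.13902277e+00 -1.01947879e-03 -1.19890527e+00] 4.5333
[316.33886869 173.64149929]
216 83
```

View pics/w2c.png

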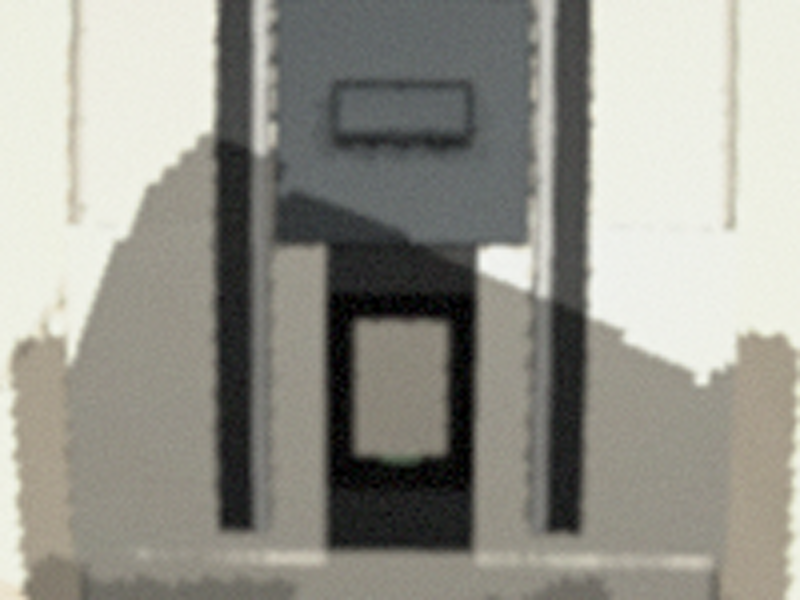

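Run:
```python
from h import *
import pickle
c=pickle.load(open("w2.pkl","rb"))
f=lambda p,z: at_z("wrist",(p[0]/4+216-.4,p[1]/4+83-.4),z,c)
a=np.radians(21.4); X=np.array([np.cos(a),np.sin(a)]);Y=np.array([-X[1],X[0]])
def rep(n,P):
    P=np.array(P)[:,:2]; m=P.mean(0); print(n,m.round(1),"size x",((P[0]+P[1]-P[2]-P[3])/2@X).round(1),"y",((P[0]+P[2]-P[1]-P[3])/2@Y).round(1))
rep("slot56",[f(p,56) for p in [(354,318),(447,318),(354,460),(447,460)]])
rep("bezel60",[f(p,60) for p in [(329,292),(475,292),(329,488),(475,488)]])
rep("cover64",[f(p,64) for p in [(272,10),(531,10),(272,243),(529,243)]])
rep("fin80",[f(p,80) for p in [(333,82),(472,82),(334,136),(472,136)]])
ang=lambda p,q:np.degrees(np.arctan2(*(f(p,64)-f(q,64))[[1,0]]))
print(ang((250,2),(254,530)),ang((557,2),(547,530)), ang((263,2),(262,530)),ang((217,2),(217,525)),ang((592,2),(582,525)))
print(np.array([586.3,71.0])@X,np.array([586.3,71.0])@Y)
```

```text
slot56 [552.6  59.4] size x 26.6 y 17.3
bezel60 [552.8  59.2] size x 36.3 y 26.8
cover64 [597.9  77. ] size x 42.5 y 46.0
fin80 [599.3  77.1] size x 9.3 y 23.1
21.239066299538187 20.769479326679598 20.73487144206872 20.692872353523818 20.86986072090037
571.7842765281713 -147.82229573090686
```

{"api": "arm_command", "payload": {"steps": [[-22.6, 3.4, 0, 0, 0, -7.3], [-22.6, 3.4, 0, 0, 0, -7.3], [-22.6, 3.4, 0, 0, 0, -7.3], [-22.6, 3.4, 0, 0, 0, -7.3], [-22.6, 3.4, 0, 0, 0, -7.3], [-22.6, 3.4, 0, 0, 0, -7.3], [-22.6, 3.4, 0, 0, 0, -7.3], [-22.6, 3.4, 0, 0, 0, -7.3], [-22.6, 3.4, 0, 0, 0, -7.3]]}}

```text
t: 5.33
eef_pos: [397.1, 239.6, 350.9]
tcp_rot: [3.141, -0.0, -1.07]
ft_force: [-0.5, -0.9, -0.1]
opening: 0.006
```

Run:
```python
from h import *
import pickle
s=state(); c=pose("wrist"); im=read_camera("wrist")[:,:,::-1]; pickle.dump(c,open("w3.pkl","wb"))
cv2.imwrite("pics/w3.png",im); print(s["eef_pos"],s["tcp_rot"],s["t"])
p=proj("wrist",[[427,256,30]],c)[0]; print(p)
x,y=int(p[0])-100,max(0,int(p[1])-100); print(x,y)
cv2.imwrite("pics/w3c.png",cv2.resize(im[y:y+150,x:x+200],None,fx=4,fy=4,interpolation=2))
```

```text
[397.12802297 239.64956817 350.9008658 ] [ 3.14064877e+00 -4.94080654e-05 -1.07032415e+00] 5.3333
[318.38255499 190.42185989]
218 90
```

View pics/w3c.png

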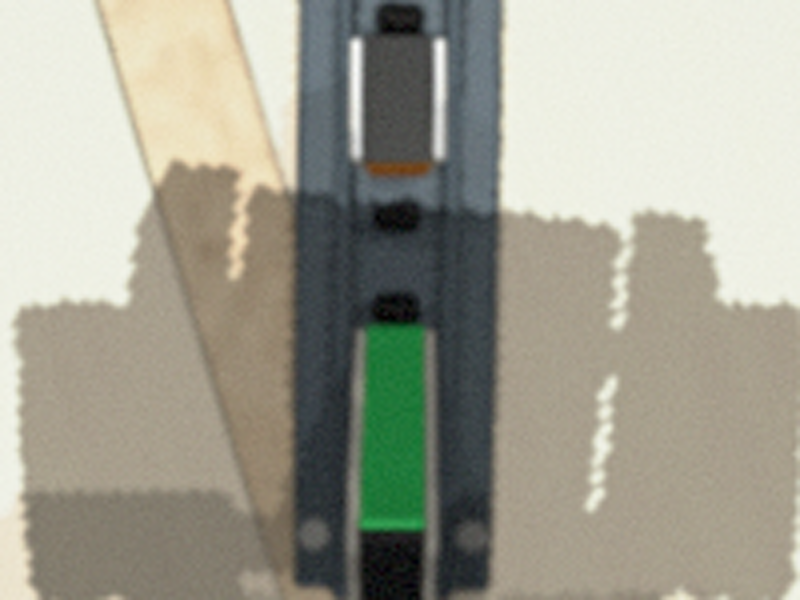

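Run:
```python
from h import *
import pickle
c=pickle.load(open("w3.pkl","rb"))
f=lambda p,z: at_z("wrist",(p[0]/4+218-.4,p[1]/4+90-.4),z,c)
A=[f(p,32) for p in [(400,15),(397,213),(396,307)]]
print(np.array(A).round(1))
ang=lambda u,v:np.degrees(np.arctan2(*(u-v)[[1,0]]))
print("yaw",ang(A[0],A[2]),[ang(f(p,10),f(q,10)) for p,q in [((300,5),(296,565)),((503,5),(489,565))]])
print("rack edge mid",[(f((300,5),z)+f((503,5),z)).round(1)/2 for z in (0,10)],[np.linalg.norm(f((300,5),z)-f((503,5),z)).round(1) for z in (0,10)])
print("amber top",f((398,99),70), f((364,37),70),f((432,162),70))
yaw=np.radians(28.8)
X=np.array([np.cos(yaw),np.sin(yaw),0])
m=(A[1]+A[2])/2; o=m+30*X; o[2]=0
print("rack origin",o.round(1),"spacings",[np.dot(a-o,X).round(1) for a in A])
ce=o-69.6*X; ce[2]=41.5; print("cell centre",ce)
zc=np.array([-X[0]*np.sin(np.radians(35)),-X[1]*np.sin(np.radians(35)),np.cos(np.radians(35))]); Yr=np.array([-X[1],X[0],0]); xc=np.cross(Yr,zc)
pts=[ce+12*xc+sy*8*Yr+k*zc for sy in(1,-1) for k in (-30,20,24,30)]
print(((proj("wrist",pts,c)-[218-.4,90-.4])*4).round(0)); print((proj("scene",pts)).round(1).tolist())
print((proj("scene",[ce+s*12*xc+8*Yr+k*zc for s in(1,-1) for k in(-30,30)])).round(1).tolist())
```

```text
[[495.6 294.3  32. ]
 [460.3 275.6  32. ]
 [443.6 266.7  32. ]]
yaw 27.9423970272574 [np.float64(27.855616474479998), np.float64(27.717335438057237)]
rack edge mid [array([501.9, 297.4,   0. ]), array([500.6, 296.7,  10. ])] [np.float64(44.4), np.float64(43.1)]
amber top [477.74839726 284.86155004  70.        ] [484.57888832 295.278769    70.        ] [470.86543163 274.39898726  70.        ]
rack origin [478.2 285.6   0. ] spacings [np.float64(19.4), np.float64(-20.6), np.float64(-39.4)]
cell centre [417.23924594 252.10043657  41.5       ]
[[358. 320.]
 [352. 493.]
 [352. 509.]
 [351. 533.]
 [436. 320.]
 [440. 493.]
 [441. 508.]
 [441. 533.]]
[[340.0, 278.7], [359.1, 262.4], [360.7, 261.0], [363.1, 259.0], [340.5, 271.3], [359.4, 254.9], [361.0, 253.6], [363.3, 251.5]]
[[340.0, 278.7], [363.1, 259.0], [351.9, 285.0], [375.2, 265.7]]
```

```bash
cat >> h.py <<'E'
def cmd(P,A):
    "row (cm, deg) from the present pose to TCP P, rotation matrix A"
    s=state(); B=R.from_euler("xyz",s["tcp_rot"]).as_matrix()
    return (B.T@(np.array(P)-s["eef_pos"])/10).round(2), np.degrees(R.from_matrix(B.T@A).as_rotvec()).round(1)
def tool(yaw,tilt): # yaw of x axis of the fixture (deg); tilt leans the tool back to -x
    return (R.from_euler("z",yaw-90,degrees=True)*R.from_euler("x",180,degrees=True)*R.from_euler("x",tilt,degrees=True)).as_matrix()
E
python3 - <<'E'
from h import *
A=tool(27.9,35); print(A.round(3)); print(cmd([321.1,201.8,270],A),cmd([321.1,201.8,196.5],A))
E
```

```text
[[ 0.468 -0.724  0.507]
 [-0.884 -0.383  0.268]
 [ 0.    -0.574 -0.819]]
(array([-0.36,  8.47,  8.11]), array([35. ,  0.2,  0.7])) (array([-0.36,  8.46, 15.46]), array([35. ,  0.2,  0.7]))
```

{"api": "arm_command", "payload": {"steps": [[-0.1, 1.7, 1, 7, 0, 0.1], [-0.15, 3.4, 2, 14, 0, 0.3], [-0.2, 5.1, 4, 21, 0.1, 0.4], [-0.3, 6.8, 6, 28, 0.2, 0.6], [-0.36, 8.47, 8.1, 35, 0.2, 0.7], [-0.36, 8.47, 8.1, 35, 0.2, 0.7], [-0.36, 8.47, 8.1, 35, 0.2, 0.7]], "jaw": 4.6}}

```text
t: 5.97
eef_pos: [341.6, 220.0, 300.6]
tcp_rot: [-2.717, 0.096, -1.03]
ft_force: [0.5, 0.3, -0.4]
opening: 0.437
```

Run:
```python
from h import *
A=tool(27.9,35); s=state();print(s["joints"].round(2),s["opening"]); print(cmd([321.1,201.8,270],A),cmd([321.1,201.8,196.5],A))
```

```text
[0.38 0.34 2.27 0.89 0.2  0.58] 0.4374377183975289
(array([0.79, 3.69, 1.62]), array([10.8,  6.3, -0. ])) (array([1.5 , 6.71, 8.29]), array([10.8,  6.3, -0. ]))
```

{"api": "arm_command", "payload": {"steps": [[0.79, 3.69, 1.62, 10.8, 6.3, 0], [0.79, 3.69, 1.62, 10.8, 6.3, 0], [0.79, 3.69, 1.62, 10.8, 6.3, 0], [0.79, 3.69, 1.62, 10.8, 6.3, 0], [0.79, 3.69, 1.62, 10.8, 6.3, 0], [0.79, 3.69, 1.62, 10.8, 6.3, 0]]}}

```text
t: 6.47
eef_pos: [327.4, 213.5, 280.7]
tcp_rot: [-2.611, 0.12, -1.017]
ft_force: [-0.4, 0.6, -0.2]
opening: 0.489
```

Run:
```python
from h import *
A=tool(27.9,35); s=state();print(s["joints"].round(2),s["qvel"].round(2),s["opening"]); print(cmd([321.1,201.8,270],A),cmd([321.1,201.8,196.5],A))
```

```text
[ 0.37  0.37  2.35  1.98  0.21 -0.52] [-0.02  0.07  0.15  2.18  0.09 -2.18] 0.4885590412067258
(array([0.79, 1.49, 0.27]), array([ 4.8,  7.9, -0.5])) (array([1.66, 5.18, 6.56]), array([ 4.8,  7.9, -0.5]))
```

{"api": "arm_command", "payload": {"steps": [[0.79, 1.49, 0.27, 4.8, 7.9, -0.5], [0.79, 1.49, 0.27, 4.8, 7.9, -0.5], [0.79, 1.49, 0.27, 4.8, 7.9, -0.5], [0.79, 1.49, 0.27, 4.8, 7.9, -0.5], [0.79, 1.49, 0.27, 4.8, 7.9, -0.5], [0.79, 1.49, 0.27, 4.8, 7.9, -0.5], [0.79, 1.49, 0.27, 4.8, 7.9, -0.5]]}}

```text
t: 7.05
eef_pos: [320.9, 202.2, 270.2]
tcp_rot: [-2.532, 0.001, -1.082]
ft_force: [0.2, -0.5, 0.2]
opening: 0.484
```

Run:
```python
from h import *
A=tool(27.9,35); s=state();print(s["joints"].round(2),s["qvel"].round(2),s["opening"]); print(cmd([321.1,201.8,270],A),cmd([321.1,201.8,196.5],A))
```

```text
[ 0.37  0.4   2.4   2.88  0.27 -1.41] [ 0.01 -0.01 -0.01 -0.07 -0.    0.06] 0.4840862598007494
(array([0.05, 0.01, 0.01]), array([0.1, 0.1, 0. ])) (array([0.06, 4.21, 6.04]), array([0.1, 0.1, 0. ]))
```

{"api": "arm_command", "payload": {"steps": [[0, 1, 1.4, 0, 0, 0], [0, 2, 2.9, 0, 0, 0], [0, 3, 4.3, 0, 0, 0], [0.05, 3.7, 5.3, 0, 0, 0], [0.05, 4.2, 6.04, 0, 0, 0], [0.05, 4.2, 6.04, 0, 0, 0], [0.05, 4.2, 6.04, 0, 0, 0]]}}

```text
t: 7.63
eef_pos: [321.0, 202.3, 196.6]
tcp_rot: [-2.533, 0.002, -1.08]
ft_force: [-0.1, -0.6, 0.3]
opening: 0.483
```

Run:
```python
from h import *
import pickle
A=tool(27.9,35); s=state();print(s["ft_force"],cmd([321.1,201.8,196.5],A))
c=pose("wrist"); im=read_camera("wrist")[:,:,::-1]; pickle.dump(c,open("w4.pkl","wb"))
cv2.imwrite("pics/w4.png",im); d=read_camera("side")[:,:,::-1]; cv2.imwrite("pics/s4.png",d)
o=np.zeros((600,800,3),np.uint8)
o[:,:480]=cv2.resize(im[100:400,200:440],None,fx=2,fy=2); o[:360,480:]=cv2.resize(d[230:320,230:310],(320,360),interpolation=2)
cv2.imwrite("pics/m4.png",o)
```

```text
[-0.09976116 -0.57325239  0.30913385] (array([ 0.05,  0.02, -0.01]), array([0.1, 0.2, 0.1]))
```

View pics/m4.png

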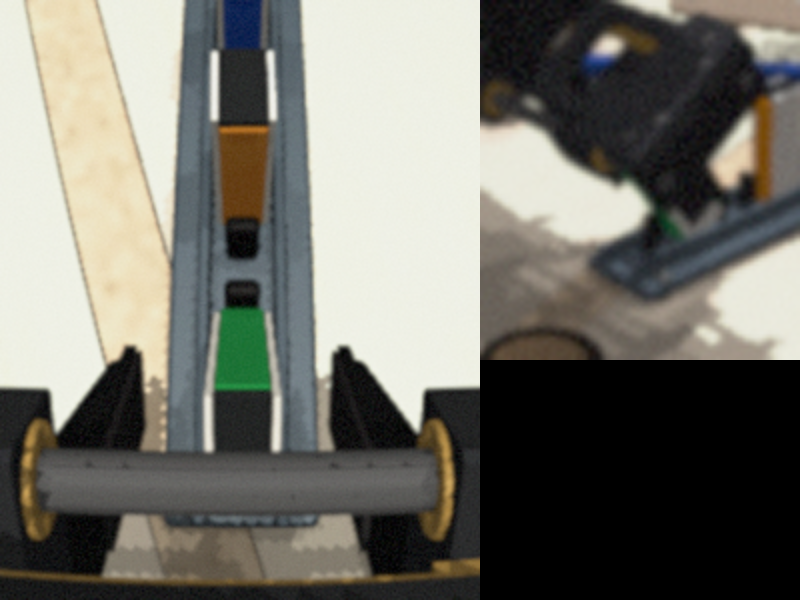

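Run:
```python
from h import *
import pickle
c=pickle.load(open("w4.pkl","rb"))
A=tool(27.9,35); zc=-A[:,2]; xc=-A[:,1]; Y=-A[:,0]; ce=np.array([417,252.6,41.5])
pts=[ce+12*xc+s*8*Y+k*zc for k in (-30,30) for s in (1,-1)]+[ce-12*xc+s*8*Y+30*zc for s in (1,-1)]
print(((proj("wrist",pts,c)-[200,100])*2).round())
```

```text
[[214. 303.]
 [271. 303.]
 [204. 387.]
 [283. 387.]
 [205. 488.]
 [280. 488.]]
```

{"api": "arm_command", "payload": {"steps": [[0, 0, 0, 0, 0, 0], [0, 0, 0, 0, 0, 0], [0, 0, 0, 0, 0, 0], [0, 0, 0, 0, 0, 0], [0, 0, 0, 0, 0, 0], [0, 0, 0, 0, 0, 0]], "jaw": 0.5}}

```text
t: 8.23
eef_pos: [320.7, 202.3, 196.9]
tcp_rot: [-2.531, 0.0, -1.081]
ft_force: [-1.1, 0.3, 1.4]
opening: 0.168
```

{"api": "arm_command", "payload": {"steps": [[0, -0.6, -0.8, 0, 0, 0], [0, -1.5, -2.1, 0, 0, 0], [0, -2.6, -3.7, 0, 0, 0], [0, -3.7, -5.3, 0, 0, 0], [0, -4.6, -6.55, 0, 0, 0], [0, -4.6, -6.55, 0, 0, 0], [0, -4.6, -6.55, 0, 0, 0]]}}

```text
t: 8.82
eef_pos: [320.7, 202.3, 277.3]
tcp_rot: [-2.53, -0.0, -1.081]
ft_force: [-0.3, 0.9, -1.4]
opening: 0.165
```

Run:
```python
from h import *
s=state();print(s["eef_pos"],s["tcp_rot"],s["ft_force"],s["opening"])
print(cmd([407,249,300],tool(27.9,0)), cmd([407,249,300],tool(27.9,15)))
```

```text
[320.69797256 202.32084304 277.25602819] [-2.52982502e+00 -1.89280874e-04 -1.08082116e+00] [-0.2919176   0.88346312 -1.39324177] 0.16486401456176691
(array([-0.06, -9.34,  3.77]), array([-35.1,   0. ,   0.2])) (array([-0.06, -9.34,  3.77]), array([-20.1,   0.1,   0.2]))
```

{"api": "arm_command", "payload": {"steps": [[0, -1.9, 0.4, -5, 0, 0], [0, -3.8, 1, -11, 0, 0], [0, -5.6, 2, -18, 0, 0], [0, -7.5, 3, -25, 0, 0.1], [-0.06, -9.34, 3.77, -32, 0, 0.2], [-0.06, -9.34, 3.77, -35.1, 0, 0.2], [-0.06, -9.34, 3.77, -35.1, 0, 0.2], [-0.06, -9.34, 3.77, -35.1, 0, 0.2], [-0.06, -9.34, 3.77, -35.1, 0, 0.2], [-0.06, -9.34, 3.77, -35.1, 0, 0.2], [-0.06, -9.34, 3.77, -35.1, 0, 0.2], [-0.06, -9.34, 3.77, -35.1, 0, 0.2]]}}

```text
t: 9.82
eef_pos: [392.6, 247.5, 294.5]
tcp_rot: [-2.776, 0.146, -1.013]
ft_force: [-0.0, 0.1, 0.1]
opening: 0.166
```

Run:
```python
from h import *
s=state();print(s["eef_pos"],s["tcp_rot"],s["ft_force"],s["opening"],s["joints"].round(2))
print(cmd([407,249,300],tool(27.9,0)))
```

```text
[392.55143598 247.4916362  294.54242685] [-2.7756614   0.14576771 -1.01268055] [-0.03668126  0.06066759  0.10438665] 0.16561043994554653 [0.39 0.41 2.13 0.67 0.32 0.81]
(array([ 0.55, -1.45, -0.12]), array([-20.6,   9. ,   2.5]))
```

{"api": "arm_command", "payload": {"steps": [[0.5, -1.45, -0.1, -7, 3, 0.8], [0.5, -1.45, -0.1, -14, 6, 1.6], [0.55, -1.45, -0.1, -20.6, 9, 2.5], [0.55, -1.45, -0.1, -20.6, 9, 2.5], [0.55, -1.45, -0.1, -20.6, 9, 2.5], [0.55, -1.45, -0.1, -20.6, 9, 2.5], [0.55, -1.45, -0.1, -20.6, 9, 2.5], [0.55, -1.45, -0.1, -20.6, 9, 2.5]]}}

```text
t: 10.48
eef_pos: [406.6, 248.9, 300.9]
tcp_rot: [-3.134, 0.002, -1.084]
ft_force: [0.5, 0.8, -0.6]
opening: 0.164
```

Run:
```python
from h import *
s=state();print(s["eef_pos"],s["tcp_rot"],s["ft_force"],s["opening"],s["joints"].round(2))
w=[552.7,59.3]
print(cmd([*w,300],tool(21.0,0)))
c=pose("wrist"); im=read_camera("wrist")[:,:,::-1]; d=read_camera("side")[:,:,::-1]; e=read_camera("scene")[:,:,::-1]
p=proj("side",[[407,249,110]])[0].astype(int); q=proj("scene",[[407,249,110]])[0].astype(int)
cut=lambda m,p:cv2.resize(m[p[1]-50:p[1]+50,p[0]-66:p[0]+66],(400,300),interpolation=2)
o=np.zeros((600,800,3),np.uint8); o[:300,:400]=cut(d,p); o[:300,400:]=cut(e,q); o[300:,:400]=cv2.resize(im[150:350,180:446],(400,300))
cv2.imwrite("pics/m5.png",o)
```

```text
[406.57647554 248.91593296 300.85632136] [-3.13366855e+00  1.52387148e-03 -1.08390522e+00] [ 0.52010238  0.75776374 -0.62252973] 0.1641426369402123 [0.41 0.43 2.03 0.   0.67 1.49]
(array([23.6 , -4.04,  0.08]), array([-0.4,  0.1,  6.9]))
```

View pics/m5.png

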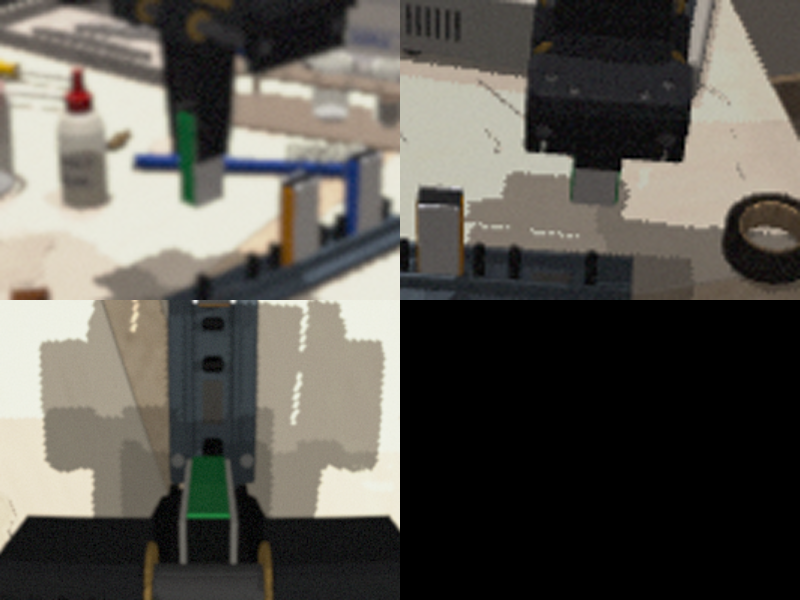

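{"api": "arm_command", "payload": {"steps": [[4, -0.7, -1, 0, 0, 1.5], [8, -1.4, -1, 0, 0, 3], [12, -2.1, -1, 0, 0, 4.5], [16, -2.8, -1, 0, 0, 6], [20, -3.5, -1, 0, 0, 6.9], [23.6, -4.05, -1, 0, 0, 6.9], [23.6, -4.05, -0.5, -0.4, 0.1, 6.9], [23.6, -4.05, 0, -0.4, 0.1, 6.9], [23.6, -4.05, 0, -0.4, 0.1, 6.9], [23.6, -4.05, 0, -0.4, 0.1, 6.9]]}}

```text
t: 11.47
eef_pos: [552.2, 60.1, 301.6]
tcp_rot: [3.141, -0.001, -1.204]
ft_force: [-0.8, 0.5, 0.2]
opening: 0.17
```

Run:
```python
from h import *
import pickle
s=state();print(s["eef_pos"],s["tcp_rot"],s["ft_force"],s["opening"],s["t"])
print(cmd([552.7,59.3,300],tool(21.0,0)))
c=pose("wrist"); im=read_camera("wrist")[:,:,::-1]; d=read_camera("side")[:,:,::-1]; e=read_camera("scene")[:,:,::-1]; pickle.dump(c,open("w6.pkl","wb"))
p=proj("side",[[552.7,59.3,75]])[0].astype(int); q=proj("scene",[[552.7,59.3,75]])[0].astype(int); print(p,q)
cut=lambda m,p,w,h,W,H:cv2.resize(m[p[1]-h:p[1]+h,p[0]-w:p[0]+w],(W,H),interpolation=2)
o=np.zeros((600,800,3),np.uint8); o[:300,:400]=cut(d,p,40,30,400,300); o[300:,:400]=cut(e,q,40,30,400,300); o[:,400:]=cv2.resize(im[140:350,250:390],(400,600),interpolation=2)
cv2.imwrite("pics/m6.png",o)
```

```text
[552.24604721  60.09782169 301.55572791] [ 3.14127303e+00 -1.20011854e-03 -1.20386974e+00] [-0.80084886  0.5078168   0.19815722] 0.16985773178489247 11.4667
(array([ 0.09, -0.01,  0.16]), array([ 0. , -0.1,  0. ]))
[396 302] [348 161]
```

View pics/m6.png

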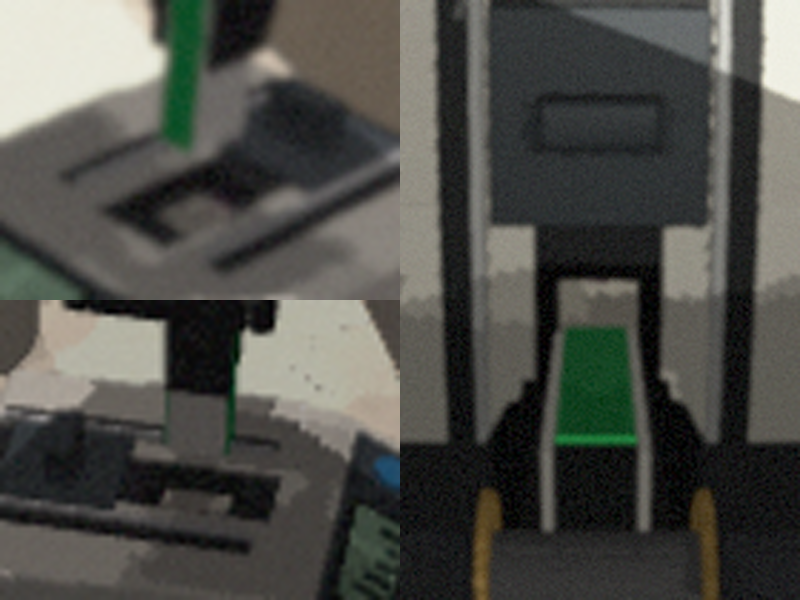

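{"api": "arm_command", "payload": {"steps": [[0.08, -0.05, 0.3, 0, 0, 0], [0.08, -0.05, 0.8, 0, 0, 0], [0.08, -0.05, 1.3, 0, 0, 0], [0.08, -0.05, 1.8, 0, 0, 0], [0.08, -0.05, 2.2, 0, 0, 0], [0.08, -0.05, 2.6, 0, 0, 0], [0.08, -0.05, 2.6, 0, 0, 0]]}}

```text
t: 12.2
eef_pos: [553.6, 58.6, 274.9]
tcp_rot: [3.141, -0.002, -1.205]
ft_force: [-0.2, 0.2, -0.8]
opening: 0.17
```

{"api": "arm_command", "payload": {"steps": [[0, 0, 0.2, 0, 0, 0], [0, 0, 0.4, 0, 0, 0], [0, 0, 0.6, 0, 0, 0], [0, 0, 0.8, 0, 0, 0], [0, 0, 0.8, 0, 0, 0]]}}

```text
t: 12.62
eef_pos: [553.8, 58.7, 267.8]
tcp_rot: [-3.141, -0.002, -1.205]
ft_force: [0.1, 0.7, 2.0]
opening: 0.167
```

{"api": "arm_command", "payload": {"steps": [[0, 0, 0.2, 0, 0, 0], [0, 0, 0.4, 0, 0, 0], [0, 0, 0.6, 0, 0, 0], [0, 0, 0.8, 0, 0, 0], [0, 0, 0.9, 0, 0, 0], [0, 0, 0.9, 0, 0, 0]]}}

```text
t: 13.12
eef_pos: [553.8, 58.6, 258.7]
tcp_rot: [-3.141, -0.002, -1.205]
ft_force: [0.3, 1.2, 3.1]
opening: 0.167
```

{"api": "arm_command", "payload": {"steps": [[0, 0, 0.05, 0, 0, 0], [0, 0, 0.1, 0, 0, 0], [0, 0, 0.15, 0, 0, 0], [0, 0, 0.15, 0, 0, 0]]}}

```text
t: 13.45
eef_pos: [553.8, 58.7, 258.1]
tcp_rot: [-3.14, -0.002, -1.205]
ft_force: [-1.5, 0.3, 11.1]
opening: 0.173
```

Run:
```python
from h import *
s=state();print(s["eef_pos"],s["tcp_rot"],s["ft_force"],s["opening"],s["t"])
im=read_camera("wrist")[:,:,::-1]; d=read_camera("side")[:,:,::-1]; e=read_camera("scene")[:,:,::-1]
print(state()["ft_force"])
cut=lambda m,p,w,h,W,H:cv2.resize(m[p[1]-h:p[1]+h,p[0]-w:p[0]+w],(W,H),interpolation=2)
o=np.zeros((600,800,3),np.uint8); o[:300,:400]=cut(d,(396,302),40,30,400,300); o[300:,:400]=cut(e,(325,220),120,90,400,300); o[:,400:]=cv2.resize(im[140:350,250:390],(400,600),interpolation=2)
cv2.imwrite("pics/m7.png",o)
```

```text
[553.76264516  58.66056358 258.10122452] [-3.14048199e+00 -2.25702820e-03 -1.20484447e+00] [-1.52082803  0.33785962 11.06259497] 0.17323447731152677 13.45
[-2.39687254  1.63895367 12.40941589]
```

View pics/m7.png

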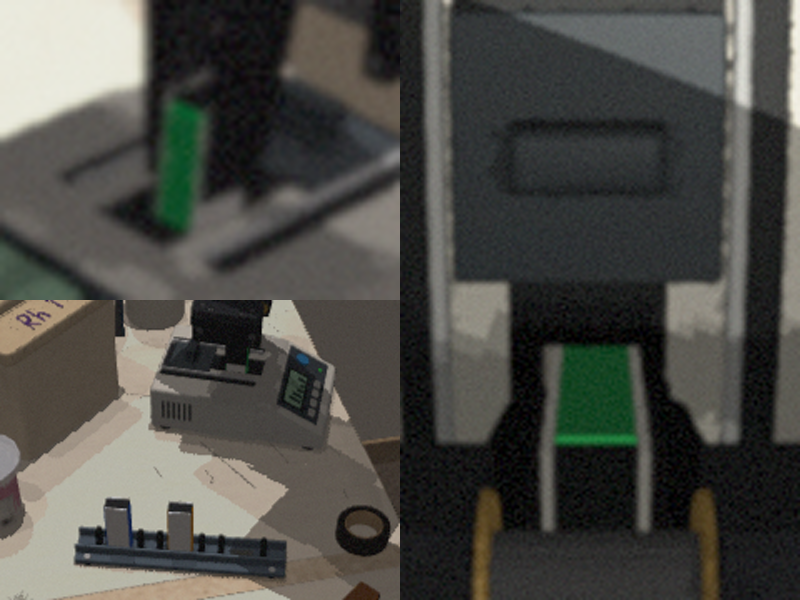

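```bash
python3 -c "
from cell import *
print(job_done()); s=state(); print(s['t'],s['eef_pos'],s['ft_force'],s['opening'])"
```

```text
the job is handed in; nothing more can be done
None
the job is handed in; nothing more can be done
```

I carried out the whole job and handed it in at about 13.6 s of the 45 s allowed. No verdict was reported.

- **Cover:** I pushed it by its fin until it hit its stop, where the force rose to about 20 N. The picture afterwards shows it fully back and the well clear.
- **Pick-up:** I gripped the green standard on its two frosted faces with the tool leaned 35° to match it. The opening read 16 mm, which is the standard's width. I then lifted it clear of the rack and turned it upright.
- **Insertion:** I lowered it into the well and pressed down until the force rose sharply. It read 3 N just above the stop and 11–12 N at it. Sideways force stayed below 3 N.
- **Final pose:** the tool height matches the fully-home height to about 1 mm. It was within 1–1.5 mm of the measured well centre and square to it. The grip was still closed.
- **Last pictures:** the amber and blue standards were upright in their bays. The tape was in its place; the other bystanders were not checked again at the end.

**Disagreements:**
- The first camera fix on the cover was about 5 mm further back than the well centre I found later. I used the later view, which agreed with where the cover's stop was felt.
- The standard may sit tilted 1–2° in the grip, which is inside the limit.
- The lift's travel was worked out from force and height, since it could not be read directly.

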